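Pack the calibration tile in its jig and hold it flush

TASK

Take the upright grey spacer block and slide it into the gap beside the white calibration tile on the side where the gap is wide enough (next to the thin stop), down until it stands on the jig's base plate, and let go of it. Then press the spring-borne tile straight down with the closed fingertips until its top is flush with the tops of the steel stops, and finish while still holding it pressed down. Leave the flask, the beaker and the sample pot alone.

Things in the scene. Friction and masses are not known exactly. Their poses are not given: they have to be found in the camera images.
- jig: fixed aluminium base plate 116 (x) x 180 (y) x 14 mm. Origin: centre of its underside, on the bench; x along the gaps, y across, z up. A spring bed in its middle carries the tile and sinks 6 mm to a hard stop under a push rising from about 1.5 to 6 N. Low lips (tops 23 mm above the bench, 44 mm long in y, at x = +-41 mm) hold the tile in x, clear of the gaps. Steel stops at y = +-61 mm
- thin_stop: thin steel stop 80 (x) x 14 (y) x 16 mm high, fixed on the base plate, its centre 61 mm to one or the other side of the jig's centre (varies). Origin: centre of its underside, 14 mm above the bench; axes as the jig's; top 30 mm above the bench. Between it and the tile is the wide gap, about 19 mm, open at the top and both ends
- thick_stop: thick steel stop 80 (x) x 36 (y) x 16 mm high, fixed on the other side of the tile, its centre also 61 mm from the jig's centre. Origin: centre of its underside, 14 mm above the bench; axes as the jig's; top 30 mm above the bench. Between it and the tile is the narrow gap, about 8 mm, too narrow for the spacer
- tile: white ceramic tile 70 x 70 x 12 mm, 140 g, loose on the spring bed between the stops. Origin: centre of its underside, 24 mm above the bench when not pressed (top at 36 mm, 6 mm proud of the stops), 18 mm when pressed to the hard stop (top at 30 mm, flush with the stops)
- spacer: grey plastic spacer block standing upright on the bench, 54 (x, length) x 14 (y, thickness) x 71 mm high, about 80 g, the lowest 3 mm narrowed to 11 mm thick; pinch it across its thickness near the top. Origin: centre of its underside; x along its length, z up. Standing in the gap its underside is 14 mm above the bench
- flask: small conical glass flask, 63 mm across, 103 mm high, bystander; origin: centre of its underside
- beaker: small glass beaker, 54 mm across, 70 mm high, bystander; origin: centre of its underside
- sample_pot: white sample pot with screw lid, 47 mm across, 66 mm high, bystander; origin: centre of its underside
There are look-alikes about, which are no part of the job. Leave any blue, green or yellow look-alike of the tile alone.

How it is judged:
On the way:
1. the spacer stands on the base plate in the wide gap, let go, the tile not yet pressed down (height (world z) of spacer between 0.01 and 0.0175 m and angle between spacer's own z axis and vertical below 0.12 rad and angle between the x axis of spacer and the x axis of jig, either way round below 0.2 rad and x of spacer in the frame of jig between -0.02 and 0.02 m and horizontal distance between spacer and thin_stop below 0.033 m and horizontal distance between spacer and jig below 0.054 m and contact force between the fingers and spacer below 0.2 N and z of tile in the frame of jig above 0.021 m), for 0.2 s.
At the end, for the whole second after the job is handed in: Spacer upright (7 deg) on the base plate between tile and thin stop, within 20 mm of the gap's middle, parallel to it (0.2 rad), untouched; tile level, near the jig's middle (12 mm), top within 1.5 mm of flush with the stops, pressed by the fingers with over 2 N; all at rest (height (world z) of spacer between 0.01 and 0.0175 m and angle between spacer's own z axis and vertical below 0.12 rad and angle between the x axis of spacer and the x axis of jig, either way round below 0.2 rad and x of spacer in the frame of jig between -0.02 and 0.02 m and horizontal distance between spacer and thin_stop below 0.033 m and horizontal distance between spacer and jig below 0.054 m and z of tile in the frame of jig between 0.0155 and 0.0195 m and angle between tile's own z axis and vertical below 0.05 rad and y of tile in the frame of jig between -0.012 and 0.012 m and contact force between the fingers and tile above 2 N and contact force between each of the arm, the fingers and spacer below 0.5 N and linear speed of each of tile, spacer below 0.02 m/s); the arm keeps its last pose, push and grip.
It fails at once if the flask is pushed away (more than 30 mm) or tipped over (distance of flask from where it was at the start of the episode above 0.03 m or angle between flask's own z axis and vertical above 0.5 rad).
It fails at once if the beaker is pushed away (more than 30 mm) or tipped over (distance of beaker from where it was at the start of the episode above 0.03 m or angle between beaker's own z axis and vertical above 0.5 rad).
It fails at once if the sample pot is pushed away (more than 30 mm) or tipped over (distance of sample_pot from where it was at the start of the episode above 0.03 m or angle between sample_pot's own z axis and vertical above 0.5 rad).
It also fails if it takes over 45 s, if anything falls off the work surface, if the arm or the gripper's body presses on something with over 40 N, if the wrist force passes 120 N, or if a joint passes its speed limit or range.

ROBOT

A 7-joint arm with a two-finger parallel gripper is mounted at the origin on a cart in front of the work surface, level with it; the furniture and walls round the work are solid. World frame = base frame: x ahead of the robot, y to its left, z up, the work surface at z = 0. Lengths are in m, angles in rad, forces in N, time in s.
With the tool pointing down it reaches from about 0.425 to 0.825 m from the base axis. Payload 3.6 kg.
Tool frame: the origin (TCP) lies on the centre line of the jaws, within the pads' length; the fingertips stand 17 mm ahead of it and the grasp point (between the pads) lies 2 mm behind it (env.nose_length is the distance from the TCP to the fingertips, in m); z points along the fingers, y is the direction in which the jaws open and shut (so a half turn about z gives the same grasp; the last joint's range is limited). The gripper opens to 93 mm and grips with 3 to 60 N. Pads are 15 mm wide; open, the fingers measure 128 mm over their backs; the gripper's body (75 mm by 188 mm) begins 65 mm behind the grasp point.
Start: joints at [1.101, 0.615, -0.013, 1.423, 0.008, 1.103, -0.04], TCP at [0.279, -0.587, 0.207] pointing down, gripper open.
Joint ranges: [-3.12, 3.12], [-0.3, 2.06], [-1.34, 1.32], [0.26, 2.42], [-1.36, 4.5], [0.01, 1.98], [-2.84, 2.84]. Speed limits (rad/s): [2.79, 2.79, 3.14, 3.14, 3.14, 3.14, 3.14].

INTERFACE

Orientations are given as a 3x3 rotation matrix whose columns are the frame's x, y, z axes.
In Python, from workcell import telemetry, camera, env gives the robot as it stands.
- The arm moves only by the tool servo_tool, never from a script. Its argument "series" is a list of rows, each a list of 7 numbers: the finger opening in m, from 0 to 0.093, then the shift along the tool's x, y, z in m, then the turn, a rotation vector about the tool's x, y, z in degrees. In form: [[gripper, x, y, z, rx, ry, rz], ...]. A call has 1 to 8 rows; each row is the pose to reach, as a shift and turn from the pose commanded when the call began, along the tool's axes at that moment; what a row does not reach only later rows make up. A row lasts 1/12 s, in which the tool goes at most 41.7 mm and 7.16 degrees, less where a joint would pass 70% of its speed; a pose out of reach is approached as far as the arm can. A call with a gripper value outside its range is refused whole. The fingers move at their own pace and stop on an object; "force" is the grip in N (left out, the last holds). Time passes only in rows, so rows that repeat a pose let the fingers close. It gives the time, the measured TCP pose, the force and the opening at its end, in the units of the state.
- telemetry.get_obs(): the state, without advancing time (a new reading comes with each control period).
- camera(name): name is "scene" or "top"; returns a dict with "color" (480x640x3 uint8, red, green, blue), "vfov" (degrees; the focal length in pixels is half the picture's height over the tangent of half this angle, whatever the lens; pixels are square), "cx", "cy" (the principal point, pixels), "rvec" (rotation vector, rad) and "tvec" (3), from world to camera coordinates, as OpenCV has them. Camera axes: x right, y down, z forward; pixel columns grow to the right and rows downward; lengths in m; the calibration is good to about 2 mm. A picture is of the moment at which its call begins. There is no depth.
- env.job_done(): hands the job in, once; it reports no verdict.
The state is a dict: "clock": time; "qpos": joint angles; "dq": joint speeds; "effort": joint torques, N m; "eef_pos": TCP position; "tcp_rot": TCP orientation; "wrist_force": force on the tool from outside, world axes, zero at the start; "torque": the same for the moment, N m; "grip_width": finger opening in m.
Only numpy, scipy, OpenCV 4.12 (cv2) and the standard library are available. Lean on these libraries where they do the work, as an engineer would, in place of code of your own. Each camera call takes 0.05 s, during which the arm holds its last target.

## Working session

There is one attempt and no reset: what is moved stays moved. The work goes in short steps, Python scripts to look and compute and a tool call to move; the robot and the scene stay as the last step left them, time stands still between calls to the robot, and variables do not carry over. Pictures are saved under pics/ and viewed, and the job is handed in when it is done.

Besides the shell and the picture viewer there is one more tool, called after ">>>" as name(argument=value, ...), one argument or row to a line, values as JSON. servo_tool: Moves the arm, as the interface text tells. Its arguments: {"type":"object","properties":{"series":{"type":"array"},"force":{"type":"number"}},"required":["series"]}

```bash
mkdir -p pics
python3 - <<'E'
from workcell import telemetry, camera, env
import cv2, numpy as np
o=telemetry.get_obs()
for k in ("clock","eef_pos","tcp_rot","wrist_force","grip_width"): print(k,np.round(o[k],4))
print(env.nose_length)
for n in ("scene","top"):
    c=camera(n); cv2.imwrite(f"pics/{n}0.png",c["color"][...,::-1])
    print(n,c["vfov"],c["cx"],c["cy"],np.round(c["rvec"],4),np.round(c["tvec"],4))
E
```

```text
clock 0.0
eef_pos [ 0.2787 -0.5863  0.2056]
tcp_rot [[ 0.9031  0.4294 -0.0011]
 [ 0.4294 -0.9031  0.0023]
 [-0.     -0.0025 -1.    ]]
wrist_force [ 0.3042 -0.7329 -0.1328]
grip_width 0.0935
0.017
scene 42.65433202621398 318.2864438612366 237.01278102679788 [ 0.6452 -2.6997  1.0602] [0.5131 0.2101 1.1048]
top 54.70046672932215 321.4877417780927 233.52965304387115 [ 2.1603 -2.1433  0.1621] [0.0154 0.5606 0.906 ]
```

View pics/scene0.png

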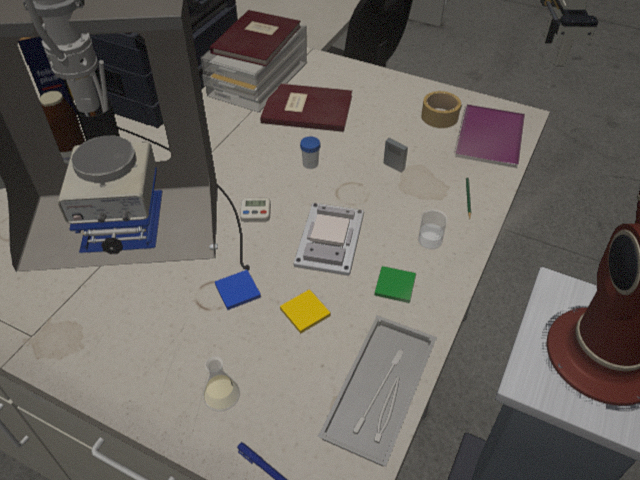

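View pics/top0.png

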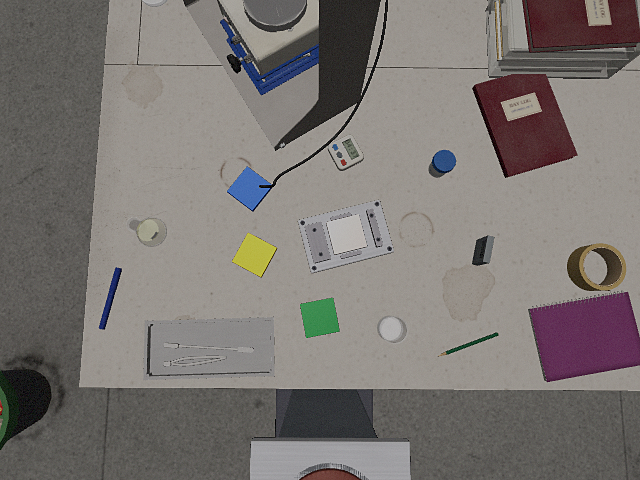

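```bash
cat > h.py <<'E'
import cv2, numpy as np
from workcell import telemetry, camera, env
def K(c):
    f=240/np.tan(np.radians(c["vfov"])/2); return np.array([[f,0,c["cx"]],[0,f,c["cy"]],[0,0,1.]])
def ray(c,uv,z):
    R=cv2.Rodrigues(np.array(c["rvec"],float))[0]; t=np.array(c["tvec"],float)
    o=-R.T@t
    uv=np.atleast_2d(uv).astype(float)
    d=(R.T@np.linalg.inv(K(c))@np.c_[uv,np.ones(len(uv))].T).T
    return o+d*((z-o[2])/d[:,2])[:,None]
def proj(c,P):
    return cv2.projectPoints(np.atleast_2d(P).astype(float),np.array(c["rvec"],float),np.array(c["tvec"],float),K(c),None)[0][:,0]
def crop(im,x0,y0,x1,y1,s,fn):
    cv2.imwrite(fn,cv2.resize(im[y0:y1,x0:x1,::-1],None,fx=s,fy=s,interpolation=cv2.INTER_CUBIC))
E
python3 - <<'E'
from h import *
t=camera("top")["color"]; s=camera("scene")["color"]
crop(t,460,220,510,280,10,"pics/t_sp.png"); crop(t,290,190,400,280,7,"pics/t_jig.png")
a=cv2.resize(s[130:180,370:420,::-1],None,fx=8,fy=8,interpolation=cv2.INTER_CUBIC)
b=cv2.resize(s[195:280,290:370,::-1],None,fx=5,fy=5,interpolation=cv2.INTER_CUBIC)[:400]
cv2.imwrite("pics/s_both.png",np.hstack([a,b]))
E
```

```text
(no output)
```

View pics/t_sp.png

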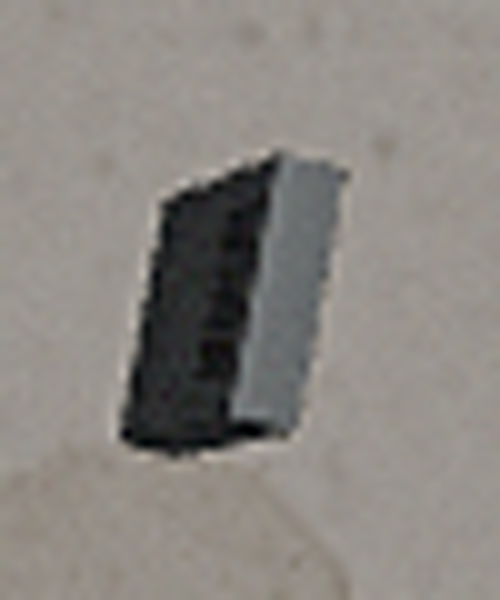

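View pics/t_jig.png

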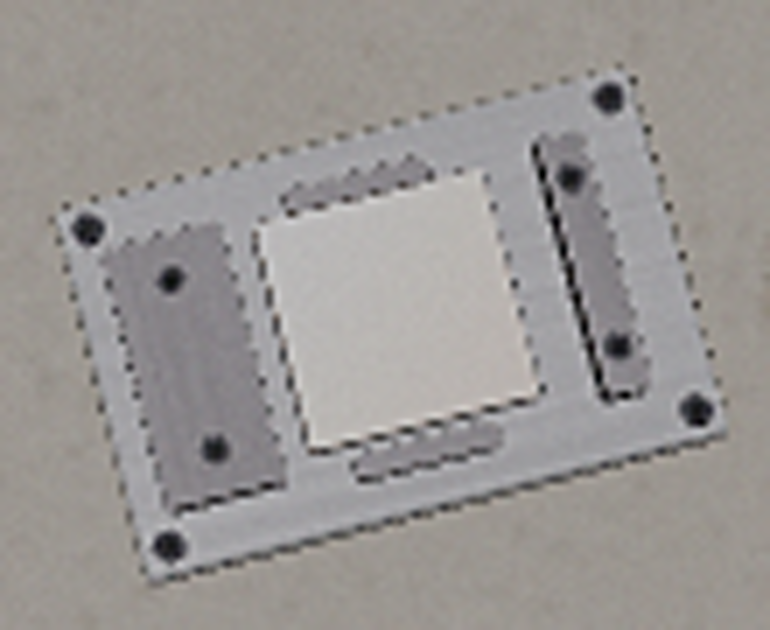

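View pics/s_both.png

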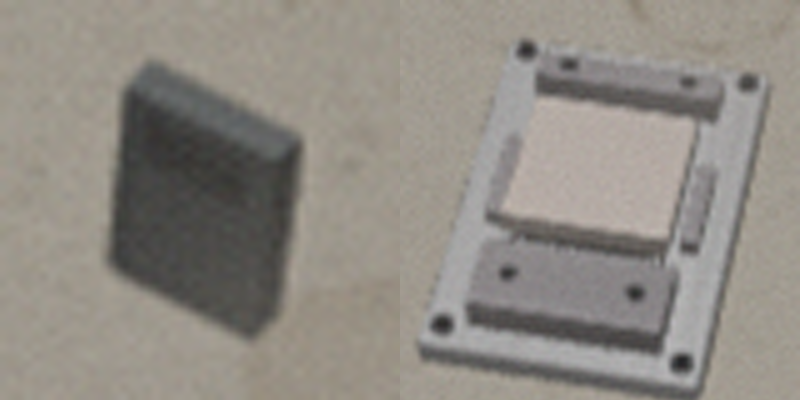

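Candidates: spacer – only the upright grey block at top (489,250)/scene (395,154). Tile – white one on the jig at top (347,233), against look-alikes blue (249,188), yellow (254,254), green (320,317). The crops confirm both: grey upright block with a light top, white tile with the thin stop to the right of it at top (376,225), thick one left at (318,242). Flask (150,232), beaker (391,329), pot (444,161).

Run:
```python
from h import *
c=camera("top"); im=c["color"].astype(int)
def big(m,x0,y0,x1,y1):
    M=np.zeros(m.shape,np.uint8); M[y0:y1,x0:x1]=m[y0:y1,x0:x1]*255
    k=max(cv2.findContours(M,0,2)[0],key=cv2.contourArea); return k[:,0].astype(float),M
def rect(m,box,z,name):
    k,M=big(m,*box); w=ray(c,k,z)[:,:2]
    r=cv2.minAreaRect((w*1000).astype(np.float32)); b=cv2.boxPoints(r)
    # area centroid
    ys,xs=np.nonzero(cv2.drawContours(np.zeros_like(M),[k.astype(int)],-1,255,-1)); cw=ray(c,np.c_[xs,ys],z)[:,:2].mean(0)*1000
    e=[b[1]-b[0],b[2]-b[1]]; L=max(e,key=np.linalg.norm)
    print(name,"rect c",np.round(r[0],1),"size",np.round(r[1],1),"longdir",np.round(np.degrees(np.arctan2(L[1],L[0]))%180,1),"centroid",np.round(cw,1),len(xs))
print("colors",im[235,347],im[210,345],im[225,376],im[200,420],im[250,489],im[250,480],im[215,335])
R,G,B=im[...,0],im[...,1],im[...,2]; g=im.mean(2)
rect(g>175,(310,200,380,270),0.036,"tile")
rect((B-R>-4)&(g>140)|(g<100)|(g>180),(290,190,402,280),0.014,"plate")
sp=(B-R>5)&(g>80)
rect(sp,(470,225,505,275),0.071,"sptop")
k,_=big((g<100)|sp,470,225,505,275)
# bolts on plate corner and stops
def dark(x,y,z):
    x0,y0=int(x)-4,int(y)-4; w=np.clip(130-g[y0:y0+9,x0:x0+9],0,None); yy,xx=np.mgrid[y0:y0+9,x0:x0+9]
    return ray(c,[(xx*w).sum()/w.sum(),(yy*w).sum()/w.sum()],z)[0,:2]*1000
P=[dark(290+a/7,190+b/7,0.014) for a,b in [(88,230),(609,98),(697,410),(170,547)]]
P=np.array(P);print("bolts",np.round(P,1),"mean",P.mean(0).round(1)); 
d=P[1]-P[0]+P[2]-P[3]; print("jig y dir deg",np.degrees(np.arctan2(d[1],d[0])))
d=P[3]-P[0]+P[2]-P[1]; print("jig x dir deg",np.degrees(np.arctan2(d[1],d[0])))
# scene
c=camera("scene")
for n,z,pts in (("sp top",.071,[(150,60),(302,138),(280,162),(124,92)]),):
    p=ray(c,[(370+(a+.5)/8-.5,130+(b+.5)/8-.5) for a,b in pts],z)*1000; print(n,p.round(1)[:,:2],p.mean(0).round(1))
p=ray(c,[(290+(a-400)/5,195+b/5) for a,b in [(527,50),(748,83),(682,362),(441,323)]],.014)*1000; print(p.round(1)[:,:2],p.mean(0).round(1))
p=ray(c,[(290+(a-400)/5,195+b/5) for a,b in [(537,97),(697,122),(668,240),(490,210)]],.036)*1000; print("tile",p.round(1)[:,:2],p.mean(0).round(1))
```

```text
colors [184 180 177] [159 157 161] [129 124 131] [156 150 142] [104 108 109] [50 53 52] [165 165 168]
tile rect c [561.3 -30.7] size [68.1 68.4] longdir 104.5 centroid [561.  -30.8] 1106
plate rect c [559.9 -30.5] size [116.8 180.5] longdir 104.8 centroid [559.6 -30.1] 4661
sptop rect c [ 549.  -312.7] size [ 6. 12.] longdir 90.5 centroid [ 550.2 -313.8] 11
bolts [[ 587.9   60.8]
 [ 629.7  -97.1]
 [ 534.  -122.3]
 [ 491.3   34.7]] mean [560.7 -31. ]
jig y dir deg -74.96241229861708
jig x dir deg -165.0512377004653
sp top [[ 555.8 -318.4]
 [ 503.8 -305. ]
 [ 505.4 -292.2]
 [ 556.8 -301.4]] [ 530.4 -304.2   71. ]
[[ 630.4  -94.6]
 [ 535.6 -119.7]
 [ 494.2   36.2]
 [ 589.5   61.5]] [562.4 -29.2  14. ]
tile [[603.3 -51.1]
 [537.  -68.2]
 [519.3  -2.3]
 [591.   15.5]] [562.6 -26.5  36. ]
```

Run:
```python
from h import *
c=camera("top"); im=c["color"].astype(int); g=im.mean(2)
print(g[234:266:3,470:500].astype(int))
m=((g>85)&(im[...,2]-im[...,0]>=-1)&(g<135)); M=np.zeros(m.shape,np.uint8); M[232:268,480:498]=m[232:268,480:498]*255
k=max(cv2.findContours(M,0,2)[0],key=cv2.contourArea)[:,0].astype(float)
w=ray(c,k,.071)[:,:2]*1000; r=cv2.minAreaRect(w.astype(np.float32)); print(r, (M>0).sum())
ys,xs=np.nonzero(M); W=ray(c,np.c_[xs,ys],.071)[:,:2]*1000; print(W.mean(0)); u,s,v=np.linalg.svd(W-W.mean(0)); print(np.degrees(np.arctan2(v[0,1],v[0,0])))
p=ray(c,[(460+(a+.5)/10-.5,220+(b+.5)/10-.5) for a,b in [(278,150),(348,172),(294,438),(230,418)]],.071)*1000; print(p.round(1)[:,:2],p.mean(0))
```

```text
[[148 154 152 148 148 147 144 148 148 149 146 150 150 151 146 146 151 151
  153 153 153 153 152 149 148 151 152 138 127 138]
 [142 148 148 147 148 148 146 147 153 155 159 168 110  33  35  37  33  69
  122 116 109 105 104 105  82 155 150 148 148 147]
 [146 149 149 151 154 156  64  24  42  35  45  46  47  46  39  27  32 115
  116 111 108 112 103 108 153 149 150 152 149 148]
 [151 153 149 149 152 139  23  43  46  45  41  52  27  34  20  42 103 120
  111 109 108 109 109 137 152 148 150 148 145 150]
 [146 146 150 151 164  67  42  43  46  48  39  49  29  30  35  33 122 115
  109 111 109 106 104 156 153 149 149 149 147 152]
 [150 153 151 160 135  33  37  37  45  44  49  25  25  13  34 104 113 114
  106 107 105  99 130 154 150 148 148 148 147 148]
 [148 147 154 165  29  41  41  46  42  49  34  31  25  27  59 122 110 107
  103 107 106  99 159 150 153 151 148 154 150 149]
 [149 147 162 104  32  44  43  42  41  49  12  32  19  34 123 113 108 109
  108 103 103 130 152 154 153 150 151 150 146 149]
 [149 160 136  23  40  42  41  43  43  46  51  39  46  68 117 111 109 107
  110 102 130 151 145 144 149 151 150 145 148 149]
 [151 164  60  37  39  49  42  48  39  47  49  48  21 114 114 123 120 110
  101  99 158 154 151 149 150 147 150 151 146 149]
 [145 150 120  52  12  23  25  24  19  23  16  19  59 102 137 165 162 157
  155 150 154 149 148 148 143 150 147 150 151 151]]
((528.8133544921875, -308.4195251464844), (12.96976089477539, 52.82331466674805), 77.08123779296875) 177
[ 528.49068844 -308.30488175]
166.7652518778219
[[ 556.8 -307.7]
 [ 552.5 -321.4]
 [ 499.8 -308.4]
 [ 503.7 -296. ]] [ 528.20913525 -308.37350629   71.        ]
```

```bash
cat >> h.py <<'E'
from scipy.spatial.transform import Rotation as Rn
def go(p,yaw):
    o=telemetry.get_obs(); R=np.array(o["tcp_rot"]); a=np.radians(yaw)
    T=np.array([[np.cos(a),np.sin(a),0],[np.sin(a),-np.cos(a),0],[0,0,-1.]])
    s=R.T@(np.array(p)-o["eef_pos"]); r=Rn.from_matrix(R.T@T).as_rotvec(degrees=True)
    print("shift",s.round(4),"rot",r.round(2),"| t",round(float(o["clock"]),2),"pos",np.round(o["eef_pos"],4),"wf",np.round(o["wrist_force"],2),"grip",round(float(o["grip_width"]),4))
E
python3 -c "
from h import *
go([.5287,-.3084,.16],-13.1)"
```

```text
shift [ 0.345  -0.1442  0.0466] rot [-3.000e-02  1.000e-02  3.853e+01] | t 0.35 pos [ 0.279  -0.5869  0.2065] wf [ 0.05 -0.08  1.12] grip 0.0931
```

>>> servo_tool(
  series=[
    [0.06,0.345,-0.144,0.046,0,0,38.5],
    [0.06,0.345,-0.144,0.046,0,0,38.5],
    [0.06,0.345,-0.144,0.046,0,0,38.5],
    [0.06,0.345,-0.144,0.046,0,0,38.5],
    [0.06,0.345,-0.144,0.046,0,0,38.5],
    [0.06,0.345,-0.144,0.046,0,0,38.5],
    [0.06,0.345,-0.144,0.046,0,0,38.5],
    [0.06,0.345,-0.144,0.046,0,0,38.5],
  ],
  force=15,
)

```text
clock: 1.02
eef_pos: [0.5014, -0.339, 0.166]
tcp_rot: [[0.974, -0.226, 0.0], [-0.226, -0.974, -0.0], [0.0, 0.0, -1.0]]
wrist_force: [0.8, -0.8, 0.1]
grip_width: 0.0602
```

```bash
python3 -c "
from h import *
go([.5287,-.3084,.16],-13.1)"
```

```text
shift [ 0.0197 -0.036   0.006 ] rot [ 0.01 -0.02  0.03] | t 1.02 pos [ 0.5014 -0.339   0.166 ] wf [ 0.84 -0.82  0.08] grip 0.0602
```

>>> servo_tool(
  series=[
    [0.06,0.02,-0.036,0.006,0,0,0],
    [0.06,0.02,-0.036,0.006,0,0,0],
    [0.06,0.02,-0.036,0.006,0,0,0],
    [0.06,0.02,-0.036,0.006,0,0,0],
    [0.06,0.02,-0.036,0.006,0,0,0],
  ],
)

```text
clock: 1.43
eef_pos: [0.5264, -0.3123, 0.1603]
tcp_rot: [[0.973, -0.229, -0.001], [-0.229, -0.973, -0.001], [-0.0, 0.002, -1.0]]
wrist_force: [0.4, 0.4, -0.2]
grip_width: 0.0596
```

Run:
```python
from h import *
go([.5287,-.3084,.056],-13.1)
t=camera("top")["color"]; s=camera("scene")["color"]
crop(t,430,190,550,300,6,"pics/t1.png"); crop(s,330,60,460,190,4.5,"pics/s1.png")
go([.5287,-.3084,.056],-13.1)
```

```text
shift [ 0.0013 -0.0045  0.1043] rot [ 0.09  0.01 -0.14] | t 1.43 pos [ 0.5264 -0.3123  0.1603] wf [ 0.39  0.38 -0.2 ] grip 0.0596
shift [ 0.0013 -0.0045  0.1044] rot [ 0.07 -0.01 -0.17] | t 1.53 pos [ 0.5265 -0.3124  0.1604] wf [-0.21 -0.61 -0.4 ] grip 0.0599
```

View pics/t1.png

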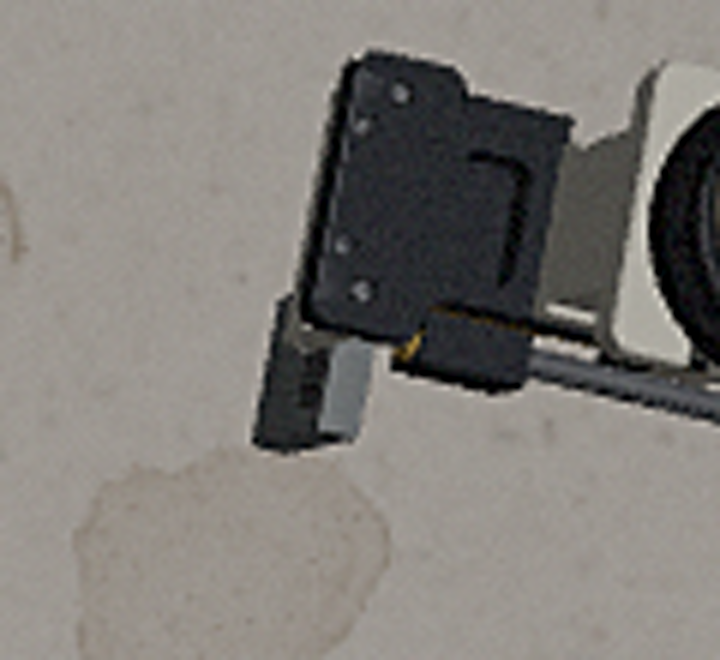

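View pics/s1.png

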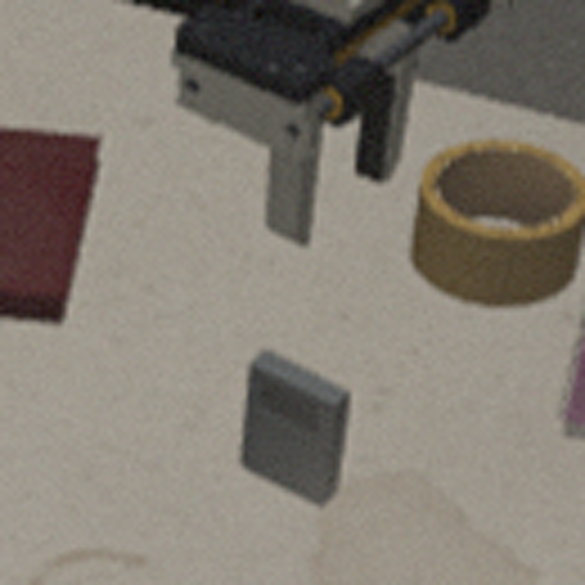

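The pictures show the gripper straight over the block: block top at top-crop (345,385) → (487,254), jaws across its thickness in the scene crop.

>>> servo_tool(
  series=[
    [0.06,0.001,-0.0045,0.03,0,0,0],
    [0.06,0.001,-0.0045,0.06,0,0,0],
    [0.06,0.001,-0.0045,0.085,0,0,0],
    [0.06,0.001,-0.0045,0.104,0,0,0],
    [0.06,0.001,-0.0045,0.104,0,0,0],
    [0.06,0.001,-0.0045,0.104,0,0,0],
  ],
)

```text
clock: 2.03
eef_pos: [0.5286, -0.307, 0.0556]
tcp_rot: [[0.974, -0.228, -0.002], [-0.228, -0.974, 0.0], [-0.002, -0.0, -1.0]]
wrist_force: [0.0, -0.1, -0.2]
grip_width: 0.0599
```

Run:
```python
from h import *
s=camera("scene")["color"]
crop(s,330,80,460,190,5,"pics/s2.png")
go([.5287,-.3084,.056],-13.1)
```

```text
shift [-0.0008  0.0012  0.0009] rot [ 0.04 -0.07 -0.07] | t 2.08 pos [ 0.5298 -0.3075  0.0569] wf [ 1.   -0.52  0.45] grip 0.0599
```

View pics/s2.png

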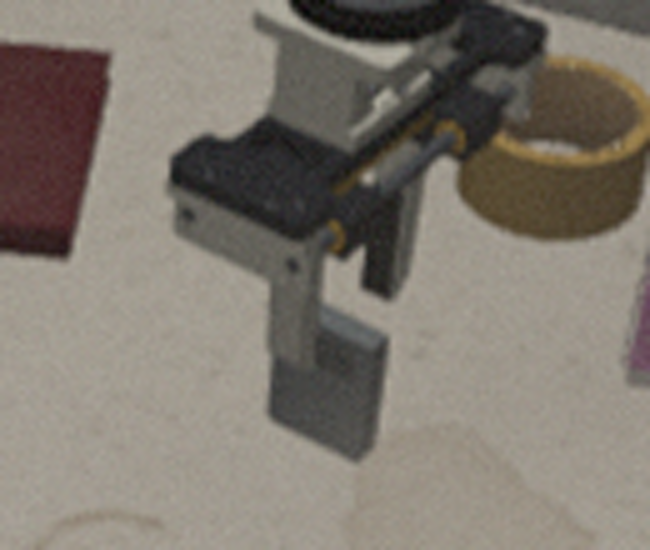

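Run:
```python
from h import *
c=camera("scene"); o=telemetry.get_obs(); R=np.array(o["tcp_rot"]);p=np.array(o["eef_pos"])
for off in (-.0075,.0075):
  for y in(-.030,-.048): 
    q=proj(c,p+R@np.array([off,y,.017]))[0]; print(off,y,((q-[330,80]+.5)*5).round(0))
for x in(-.027,.027):
  for z in (0,.071):
    a=np.radians(-13.1);q=proj(c,[.5287+x*np.cos(a)-.007*np.sin(a),-.3084+x*np.sin(a)+.007*np.cos(a),z])[0];print("blk",x,z,((q-[330,80]+.5)*5).round(0))
```

```text
-0.0075 -0.03 [306. 407.]
-0.0075 -0.048 [283. 427.]
0.0075 -0.03 [279. 394.]
0.0075 -0.048 [256. 413.]
blk -0.027 0 [365. 467.]
blk -0.027 0.071 [381. 348.]
blk 0.027 0 [271. 419.]
blk 0.027 0.071 [283. 300.]
```

Run:
```python
from h import *
c=camera("scene"); a=np.radians(-13.1)
T=np.array([[np.cos(a),np.sin(a),0],[np.sin(a),-np.cos(a),0],[0,0,-1.]])
for p,o,s in (([.5265,-.3124,.1604],[330,60],4.5),([.5298,-.3075,.0560],[330,80],5)):
  for y in(-.030,-.048,.03,.048):
    for off in(-.0075,.0075):
      print(y,off,((proj(c,np.array(p)+T@[off,y,.017])[0]-o+.5)*s).round(0),end=" ")
    print()
s=c["color"]; crop(s,370,100,430,180,9,"pics/s3.png")
t=camera("top")["color"]; crop(t,440,200,540,290,7,"pics/t3.png")
```

```text
-0.03 -0.0075 [305. 289.] -0.03 0.0075 [280. 277.] 
-0.048 -0.0075 [283. 306.] -0.048 0.0075 [258. 294.] 
0.03 -0.0075 [375. 232.] 0.03 0.0075 [350. 221.] 
0.048 -0.0075 [396. 216.] 0.048 0.0075 [370. 204.] 
-0.03 -0.0075 [307. 411.] -0.03 0.0075 [280. 397.] 
-0.048 -0.0075 [284. 430.] -0.048 0.0075 [257. 417.] 
0.03 -0.0075 [381. 347.] 0.03 0.0075 [355. 334.] 
0.048 -0.0075 [403. 328.] 0.048 0.0075 [377. 315.]
```

View pics/s3.png

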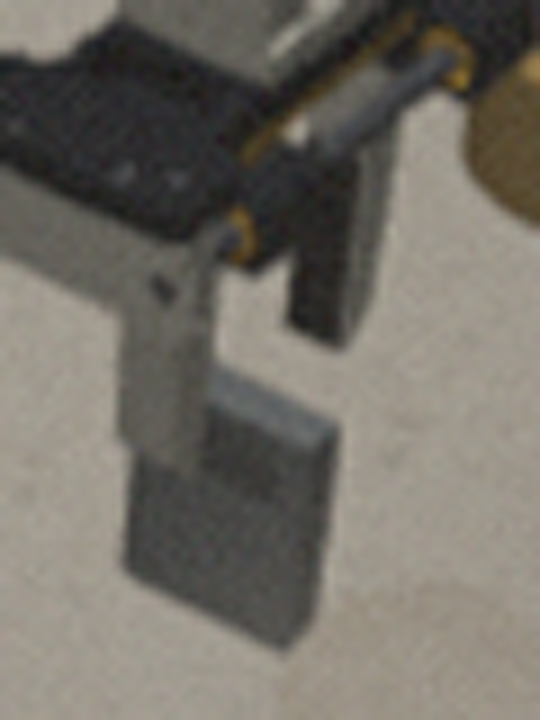

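View pics/t3.png

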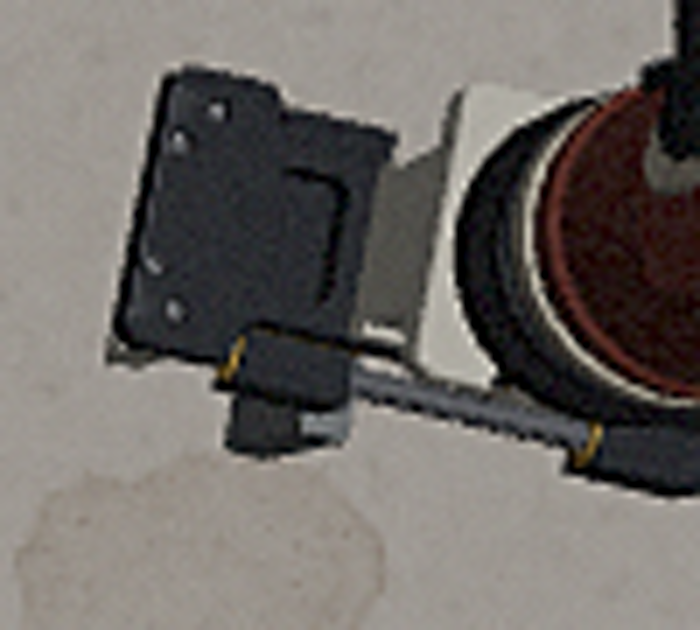

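Run:
```python
from h import *
T=camera("top");S=camera("scene")
def tri(a,b):
    P=[]
    for c in(T,S): P.append(K(c)@np.c_[cv2.Rodrigues(np.array(c["rvec"],float))[0],np.array(c["tvec"],float)])
    X=cv2.triangulatePoints(P[0],P[1],np.array(a,float).reshape(2,1),np.array(b,float).reshape(2,1))[:,0];X=X[:3]/X[3]
    print(X.round(4),(proj(T,X)-a).round(1),(proj(S,X)-b).round(1))
tri((465.7,210),(366,112)); tri((456.9,248),(392,126))
tri((461.6,218),(372,107))
# spacer front corner: top-left.. base corner consistency
o=telemetry.get_obs();R=np.array(o["tcp_rot"])
for v in([.0375,-.094,-.067],[-.0375,-.094,-.067],[.0375,-.094,-.1],[-.0375,-.094,-.1]): q=o["eef_pos"]+R@np.array(v); print(q.round(3),proj(T,q)[0].round(1),proj(S,q)[0].round(1))
print(o["eef_pos"])
```

```text
[ 0.5805 -0.2283  0.1904] [[0.3 0.9]] [[-0.5 -0.1]]
[ 0.5149 -0.2115  0.1879] [[0.3 0.8]] [[-0.4 -0.1]]
[ 0.5614 -0.2114  0.2196] [[0.3 0.8]] [[-0.4 -0.1]]
[ 0.588 -0.224  0.125] [452.1 213.6] [359.7 137.4]
[ 0.515 -0.207  0.124] [444.2 252.4] [388.  151.7]
[ 0.588 -0.223  0.158] [457.4 210.3] [360.5 125. ]
[ 0.515 -0.207  0.157] [449.2 250.6] [389.3 139.2]
[ 0.53049542 -0.30669903  0.0575568 ]
```

The fingertips appear about 30 mm higher in the picture (scene (393,152), expected (391,162)) than the reported TCP implies. Lowering 25 mm is safe either way, so I'll do that and check again before closing.

>>> servo_tool(
  series=[
    [0.06,0,0.001,0.012,0,0,0],
    [0.06,0,0.001,0.025,0,0,0],
    [0.06,0,0.001,0.025,0,0,0],
    [0.06,0,0.001,0.025,0,0,0],
  ],
)

```text
clock: 2.67
eef_pos: [0.5288, -0.3066, 0.0301]
tcp_rot: [[0.974, -0.226, -0.002], [-0.226, -0.974, 0.001], [-0.002, -0.001, -1.0]]
wrist_force: [-0.2, -0.6, -0.1]
grip_width: 0.06
```

Run:
```python
from h import *
c=camera("scene");s=c["color"]; crop(s,370,100,430,180,7,"pics/s4.png")
go([.5287,-.3084,.056],-13.1)
o=telemetry.get_obs();R=np.array(o["tcp_rot"])
for dz in(0,-.03):
  for y in (-.03,.03,-.0475,.0475): print(dz,y,[((proj(c,o["eef_pos"]+R@np.array([x,y,.017+dz]))[0]-[370,100]+.5)*7).round() for x in(-.0075,.0075)])
```

```text
shift [-0.0004  0.0015 -0.0252] rot [-0.01  0.03  0.03] | t 2.72 pos [ 0.5294 -0.307   0.0308] wf [-0.59 -0.38  0.49] grip 0.0598
0 -0.03 [array([144., 495.]), array([107., 476.])]
0 0.03 [array([247., 405.]), array([210., 387.])]
0 -0.0475 [array([113., 522.]), array([ 76., 502.])]
0 0.0475 [array([276., 380.]), array([240., 362.])]
-0.03 -0.03 [array([152., 425.]), array([114., 406.])]
-0.03 0.03 [array([256., 335.]), array([219., 317.])]
-0.03 -0.0475 [array([120., 452.]), array([ 83., 432.])]
-0.03 0.0475 [array([286., 310.]), array([249., 292.])]
```

View pics/s4.png

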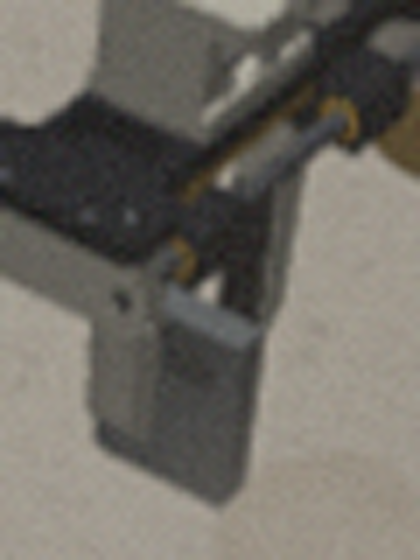

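Still ~30 mm off visually. A clean test is to raise the nominal tips to z = 0.056, below the block's top, and close gently. If they stop at 14 mm the reported TCP is right; if they close fully the picture is right.

>>> servo_tool(
  series=[
    [0.06,0,0.0015,-0.02,0,0,0],
    [0.06,0,0.0015,-0.042,0,0,0],
    [0.06,0,0.0015,-0.042,0,0,0],
    [0.0,0,0.0015,-0.042,0,0,0],
    [0.0,0,0.0015,-0.042,0,0,0],
    [0.0,0,0.0015,-0.042,0,0,0],
    [0.0,0,0.0015,-0.042,0,0,0],
    [0.0,0,0.0015,-0.042,0,0,0],
  ],
  force=5,
)

```text
clock: 3.38
eef_pos: [0.5287, -0.3082, 0.0722]
tcp_rot: [[0.974, -0.226, -0.002], [-0.226, -0.974, 0.001], [-0.002, -0.001, -1.0]]
wrist_force: [-0.1, 0.4, -0.9]
grip_width: 0.0312
```

Run:
```python
from h import *
c=camera("scene");s=c["color"]; crop(s,370,100,430,180,7,"pics/s5.png")
go([.5287,-.3084,.056],-13.1)
```

```text
shift [-0.      0.0002  0.0163] rot [-0.02  0.08  0.04] | t 3.43 pos [ 0.5288 -0.3083  0.0723] wf [-0.13  0.62 -0.82] grip 0.0272
```

View pics/s5.png

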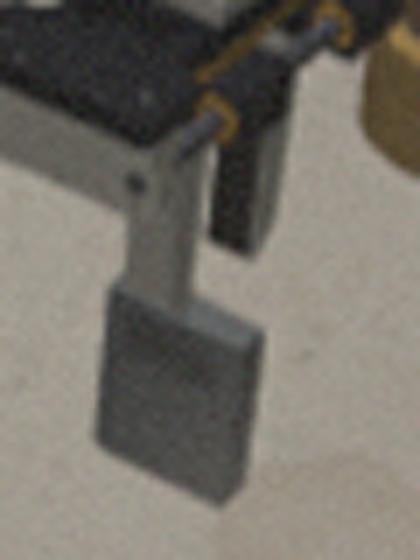

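>>> servo_tool(
  series=[
    [0.0,0,0,0,0,0,0],
    [0.0,0,0,0,0,0,0],
    [0.0,0,0,0,0,0,0],
    [0.0,0,0,0,0,0,0],
  ],
)

```text
clock: 3.77
eef_pos: [0.5291, -0.3085, 0.073]
tcp_rot: [[0.974, -0.226, -0.0], [-0.226, -0.974, 0.0], [-0.0, -0.0, -1.0]]
wrist_force: [0.3, 0.4, 1.0]
grip_width: 0.0022
```

Run:
```python
from h import *
c=camera("scene");s=c["color"]; crop(s,370,100,430,180,7,"pics/s6.png")
go([.5287,-.3084,.056],-13.1)
o=telemetry.get_obs();R=np.array(o["tcp_rot"])
for dz in(0,-.03):
  for y in (-.007,-.0245,.007): print(dz,y,[((proj(c,o["eef_pos"]+R@np.array([x,y,.017+dz]))[0]-[370,100]+.5)*7).round() for x in(-.0075,.0075)])
```

```text
shift [-0.0005 -0.      0.017 ] rot [-0.    0.    0.03] | t 3.82 pos [ 0.5292 -0.3086  0.073 ] wf [-0.39  0.31 -0.32] grip 0.0011
0 -0.007 [array([198., 359.]), array([160., 340.])]
0 -0.0245 [array([167., 385.]), array([129., 366.])]
0 0.007 [array([223., 338.]), array([185., 319.])]
-0.03 -0.007 [array([207., 286.]), array([169., 267.])]
-0.03 -0.0245 [array([175., 312.]), array([137., 293.])]
-0.03 0.007 [array([232., 265.]), array([194., 246.])]
```

View pics/s6.png

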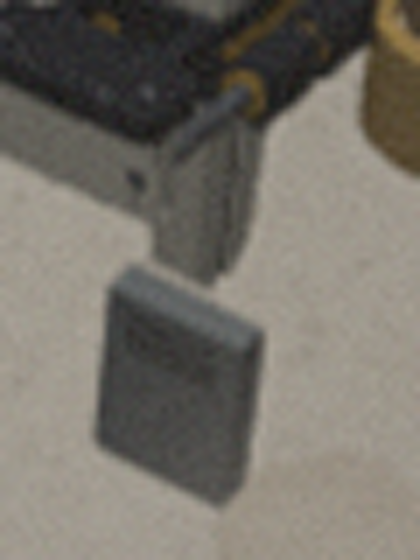

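The fingers closed completely above the block, so the picture is right: true tip height is about 30 mm above what the reported TCP implies (the xy agrees). The grasp at reported z ≈ 0.030, i.e. true ≈ 0.060, is correct.

>>> servo_tool(
  series=[
    [0.06,0,0,0,0,0,0],
    [0.06,0,0,0,0,0,0],
    [0.06,0,0,0,0,0,0],
    [0.06,0,0,0,0,0,0],
    [0.06,0,0,0,0,0,0],
    [0.06,0,0,0,0,0,0],
    [0.06,0,0,0,0,0,0],
    [0.06,0,0,0,0,0,0],
  ],
)

```text
clock: 4.48
eef_pos: [0.5292, -0.3085, 0.0731]
tcp_rot: [[0.974, -0.226, 0.0], [-0.226, -0.974, 0.0], [0.0, -0.0, -1.0]]
wrist_force: [0.2, 0.2, -0.1]
grip_width: 0.0495
```

>>> servo_tool(
  series=[
    [0.06,0,0,0.015,0,0,0],
    [0.06,0,0,0.03,0,0,0],
    [0.06,0,0,0.043,0,0,0],
    [0.06,0,0,0.043,0,0,0],
    [0.06,0,0,0.043,0,0,0],
  ],
)

```text
clock: 4.9
eef_pos: [0.5288, -0.3083, 0.0296]
tcp_rot: [[0.974, -0.226, -0.001], [-0.226, -0.974, 0.001], [-0.001, -0.0, -1.0]]
wrist_force: [0.5, -0.0, 0.2]
grip_width: 0.0601
```

>>> servo_tool(
  series=[
    [0.0,0,0,0,0,0,0],
    [0.0,0,0,0,0,0,0],
    [0.0,0,0,0,0,0,0],
    [0.0,0,0,0,0,0,0],
    [0.0,0,0,0,0,0,0],
    [0.0,0,0,0,0,0,0],
    [0.0,0,0,0,0,0,0],
    [0.0,0,0,0,0,0,0],
  ],
  force=15,
)

```text
clock: 5.57
eef_pos: [0.5291, -0.3085, 0.0301]
tcp_rot: [[0.974, -0.226, -0.0], [-0.226, -0.974, 0.0], [-0.0, -0.0, -1.0]]
wrist_force: [-0.3, -0.3, 0.2]
grip_width: 0.0142
```

Run:
```python
from h import *
c=camera("scene");s=c["color"]; crop(s,370,100,430,180,7,"pics/s7.png")
go([.5287,-.3084,.13],-13.1)
```

```text
shift [-0.0005 -0.     -0.0999] rot [-0.01  0.    0.03] | t 5.62 pos [ 0.5292 -0.3085  0.0301] wf [-0.1   0.1   0.02] grip 0.0138
```

View pics/s7.png

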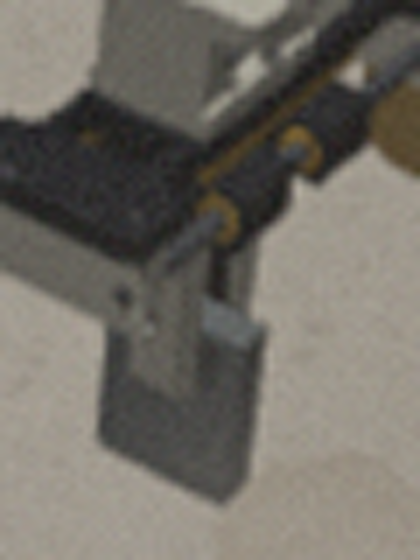

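Grip holds at 14 mm with the fingers mid-length on the block (scene ≈ (394,155)). Lift, then carry.

>>> servo_tool(
  series=[
    [0.0,0,0,-0.03,0,0,0],
    [0.0,0,0,-0.06,0,0,0],
    [0.0,0,0,-0.095,0,0,0],
    [0.0,0,0,-0.095,0,0,0],
    [0.0,0,0,-0.095,0,0,0],
  ],
  force=20,
)

```text
clock: 6.03
eef_pos: [0.5304, -0.3094, 0.1273]
tcp_rot: [[0.974, -0.226, 0.004], [-0.226, -0.974, -0.002], [0.005, 0.001, -1.0]]
wrist_force: [-0.9, 0.1, -1.7]
grip_width: 0.014
```

Run:
```python
from h import *
c=camera("scene");s=c["color"]; crop(s,340,60,440,170,5,"pics/s8.png")
go([.5723,-.0736,.125],15)
```

```text
shift [-0.011  -0.2385  0.0003] rot [ 0.000e+00 -2.000e-02 -2.807e+01] | t 6.08 pos [ 0.529  -0.3084  0.1253] wf [-0.11 -0.07 -0.36] grip 0.0139
```

View pics/s8.png

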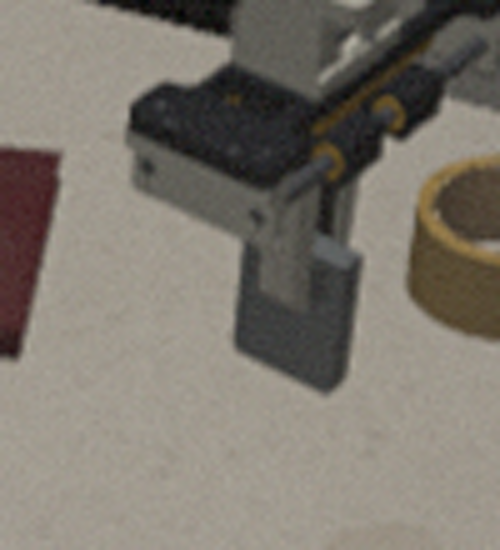

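The block is lifted with the gripper (scene ≈ (399,123)) and hangs straight.

>>> servo_tool(
  series=[
    [0.0,-0.001,-0.03,0,0,0,-4],
    [0.0,-0.003,-0.065,0,0,0,-8],
    [0.0,-0.005,-0.1,0,0,0,-12],
    [0.0,-0.006,-0.135,0,0,0,-16],
    [0.0,-0.008,-0.17,0,0,0,-20],
    [0.0,-0.01,-0.2,0,0,0,-24],
    [0.0,-0.011,-0.225,0,0,0,-28],
    [0.0,-0.011,-0.2385,0,0,0,-28],
  ],
)

```text
clock: 6.75
eef_pos: [0.5713, -0.0685, 0.1231]
tcp_rot: [[0.964, 0.264, -0.004], [0.264, -0.964, 0.004], [-0.003, -0.005, -1.0]]
wrist_force: [-0.5, 1.1, -0.5]
grip_width: 0.014
```

>>> servo_tool(
  series=[
    [0.0,0,0,0,0,0,0],
    [0.0,0,0,0,0,0,0],
    [0.0,0,0,0,0,0,0],
  ],
)

```text
clock: 7.0
eef_pos: [0.5715, -0.0767, 0.1244]
tcp_rot: [[0.967, 0.253, -0.002], [0.253, -0.967, -0.002], [-0.002, 0.002, -1.0]]
wrist_force: [-0.9, -0.2, -0.1]
grip_width: 0.0136
```

Run:
```python
from h import *
go([.5723,-.0736,.075],15)
c=camera("scene");s=c["color"]; crop(s,285,150,385,270,5,"pics/s9.png")
t=camera("top")["color"]; crop(t,290,170,430,280,5,"pics/t9.png")
go([.5723,-.0736,.075],15)
```

```text
shift [ 0.0016 -0.0029  0.0494] rot [ 0.09  0.12 -0.33] | t 7.0 pos [ 0.5715 -0.0767  0.1244] wf [-0.92 -0.2  -0.11] grip 0.0136
shift [ 0.0014 -0.003   0.0498] rot [ 0.08  0.07 -0.35] | t 7.1 pos [ 0.5718 -0.0768  0.1248] wf [ 0.28 -0.03 -0.76] grip 0.0137
```

View pics/s9.png

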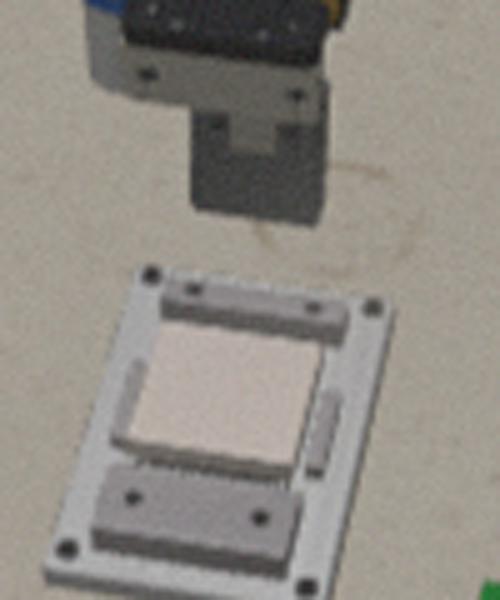

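View pics/t9.png

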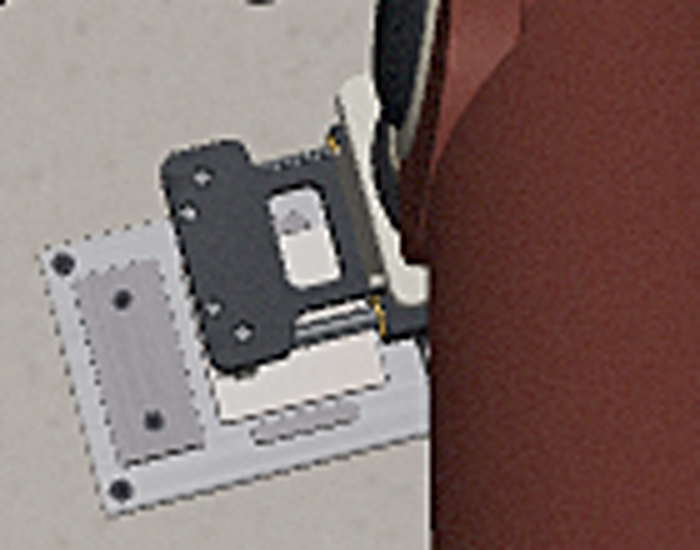

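>>> servo_tool(
  series=[
    [0.0,0.0015,-0.003,0.015,0,0,-0.3],
    [0.0,0.0015,-0.003,0.03,0,0,-0.3],
    [0.0,0.0015,-0.003,0.045,0,0,-0.3],
    [0.0,0.0015,-0.003,0.045,0,0,-0.3],
    [0.0,0.0015,-0.003,0.045,0,0,-0.3],
    [0.0,0.0015,-0.003,0.045,0,0,-0.3],
  ],
)

```text
clock: 7.6
eef_pos: [0.5735, -0.0716, 0.0808]
tcp_rot: [[0.965, 0.261, 0.001], [0.261, -0.965, -0.001], [0.001, 0.001, -1.0]]
wrist_force: [0.6, 0.5, -0.7]
grip_width: 0.0138
```

Run:
```python
from h import *
go([.5723,-.0736,.075],15)
c=camera("scene");s=c["color"]; crop(s,300,160,370,240,7,"pics/s10.png")
o=telemetry.get_obs();p=np.array(o["eef_pos"]);print(p)
a=np.radians(15);
for dz in (-.030,):
  for x in(-.027,.027):
    for y in(-.0055,.0055): # tool frame y: negative = +y world
      q=p+np.array(o["tcp_rot"])@[x,y,-dz]; print(x,y,q.round(3),((proj(c,q)[0]-[300,160]+.5)*7).round())
```

```text
shift [-0.0017  0.0016  0.0058] rot [ 0.05 -0.06  0.13] | t 7.6 pos [ 0.5735 -0.0716  0.0808] wf [ 0.62  0.48 -0.67] grip 0.0138
[ 0.57382674 -0.07134386  0.08110901]
-0.027 -0.0055 [ 0.546 -0.073  0.051] [329. 363.]
-0.027 0.0055 [ 0.549 -0.084  0.051] [336. 338.]
0.027 -0.0055 [ 0.599 -0.059  0.051] [152. 337.]
0.027 0.0055 [ 0.601 -0.07   0.051] [159. 312.]
```

View pics/s10.png

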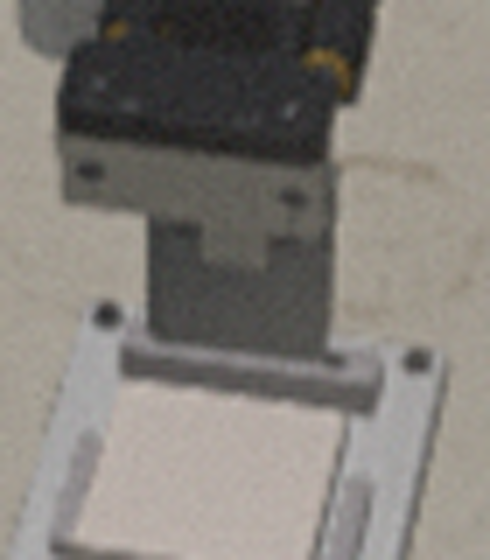

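>>> servo_tool(
  series=[
    [0.0,-0.0015,0.0015,0,0,0,0],
    [0.0,-0.0015,0.0015,0,0,0,0],
    [0.0,-0.0015,0.0015,0,0,0,0],
    [0.0,-0.0015,0.0015,0,0,0,0],
  ],
)

```text
clock: 7.98
eef_pos: [0.5722, -0.0723, 0.0805]
tcp_rot: [[0.965, 0.263, 0.001], [0.263, -0.965, 0.0], [0.001, 0.0, -1.0]]
wrist_force: [-0.5, -0.8, -0.8]
grip_width: 0.0138
```

Run:
```python
from h import *
go([.5723,-.0736,.046],15)
c=camera("scene");s=c["color"]
go([.5723,-.0736,.046],15)
c=camera("scene");s=c["color"]
go([.5723,-.0736,.046],15)
```

```text
shift [-0.0002  0.0013  0.0345] rot [ 0.01 -0.04  0.22] | t 7.98 pos [ 0.5722 -0.0723  0.0805] wf [-0.53 -0.77 -0.79] grip 0.0138
shift [-0.0002  0.0014  0.0343] rot [ 0.   -0.03  0.23] | t 8.03 pos [ 0.5721 -0.0722  0.0803] wf [-0.36  0.61 -0.69] grip 0.0141
shift [-0.0002  0.0014  0.0342] rot [ 0.   -0.02  0.24] | t 8.08 pos [ 0.5721 -0.0722  0.0802] wf [ 0.18 -0.23 -0.62] grip 0.014
```

>>> servo_tool(
  series=[
    [0.0,0,0.0012,0,0,0,0],
    [0.0,0,0.0012,0.004,0,0,0],
    [0.0,0,0.0012,0.008,0,0,0],
    [0.0,0,0.0012,0.012,0,0,0],
    [0.0,0,0.0012,0.016,0,0,0],
    [0.0,0,0.0012,0.018,0,0,0],
    [0.0,0,0.0012,0.02,0,0,0],
    [0.0,0,0.0012,0.02,0,0,0],
  ],
)

```text
clock: 8.75
eef_pos: [0.572, -0.0734, 0.0595]
tcp_rot: [[0.965, 0.263, -0.001], [0.263, -0.965, 0.0], [-0.001, -0.0, -1.0]]
wrist_force: [0.6, 0.3, -0.1]
grip_width: 0.0145
```

Run:
```python
from h import *
c=camera("scene");s=c["color"]; crop(s,300,160,370,240,7,"pics/s11.png")
go([.5723,-.0736,.046],15)
t=camera("top")["color"]; crop(t,290,170,430,280,5,"pics/t11.png")
```

```text
shift [0.0001 0.0002 0.0138] rot [-0.01  0.02  0.23] | t 8.8 pos [ 0.5722 -0.0734  0.0598] wf [-0.44  0.66 -0.64] grip 0.0139
```

View pics/s11.png

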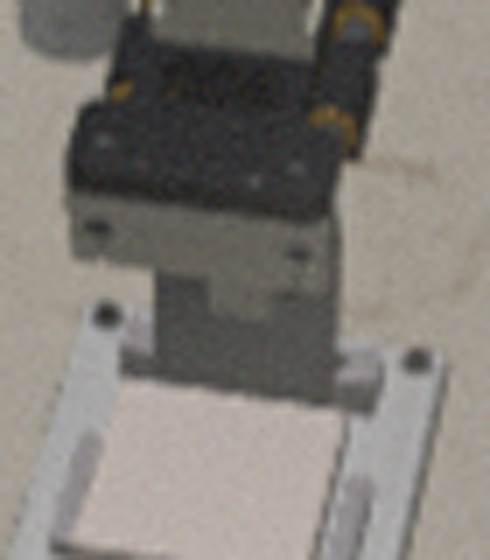

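The block sits between tile edge and thin stop in the picture (bottom hidden behind the tile edge around scene (335,216)). No contact force, so I'm continuing down.

>>> servo_tool(
  series=[
    [0.0,0,0,0.003,0,0,0],
    [0.0,0,0,0.006,0,0,0],
    [0.0,0,0,0.009,0,0,0],
    [0.0,0,0,0.011,0,0,0],
    [0.0,0,0,0.0125,0,0,0],
    [0.0,0,0,0.014,0,0,0],
    [0.0,0,0,0.014,0,0,0],
  ],
)

```text
clock: 9.43
eef_pos: [0.5721, -0.0734, 0.0457]
tcp_rot: [[0.965, 0.263, -0.001], [0.263, -0.965, 0.0], [-0.001, -0.0, -1.0]]
wrist_force: [-0.2, 0.8, -0.2]
grip_width: 0.0136
```

>>> servo_tool(
  series=[
    [0.0,0,0,0.001,0,0,0],
    [0.0,0,0,0.001,0,0,0],
    [0.0,0,0,0.002,0,0,0],
    [0.0,0,0,0.002,0,0,0],
  ],
)

```text
clock: 9.77
eef_pos: [0.5724, -0.0734, 0.0441]
tcp_rot: [[0.965, 0.263, 0.0], [0.263, -0.965, 0.0], [0.0, 0.0, -1.0]]
wrist_force: [-0.2, 0.4, -0.9]
grip_width: 0.0138
```

>>> servo_tool(
  series=[
    [0.0,0,0,0.0005,0,0,0],
    [0.0,0,0,0.0005,0,0,0],
    [0.0,0,0,0.001,0,0,0],
    [0.0,0,0,0.001,0,0,0],
  ],
)

```text
clock: 10.1
eef_pos: [0.5724, -0.0734, 0.044]
tcp_rot: [[0.965, 0.263, 0.0], [0.263, -0.965, 0.0], [0.0, 0.0, -1.0]]
wrist_force: [-0.9, 0.7, 5.0]
grip_width: 0.0137
```

Run:
```python
from h import *
go([.5723,-.0736,.044],15)
c=camera("scene");s=c["color"]; crop(s,300,160,370,240,7,"pics/s12.png")
go([.5723,-.0736,.044],15)
```

```text
shift [-0.0002  0.0001  0.    ] rot [ 0.   -0.03  0.23] | t 10.1 pos [ 0.5724 -0.0734  0.044 ] wf [-0.89  0.69  5.05] grip 0.0137
shift [-0.0002  0.0001  0.    ] rot [ 0.   -0.03  0.22] | t 10.15 pos [ 0.5725 -0.0735  0.044 ] wf [-0.49  0.46  5.94] grip 0.0143
```

View pics/s12.png

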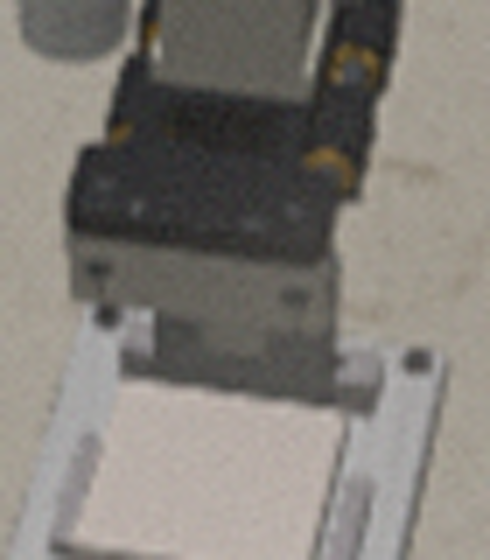

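Contact of 5 N at exactly the predicted reported height 0.044, so the spacer stands on the plate. Releasing.

>>> servo_tool(
  series=[
    [0.045,0,0,-0.001,0,0,0],
    [0.045,0,0,-0.001,0,0,0],
    [0.045,0,0,-0.001,0,0,0],
    [0.045,0,0,-0.001,0,0,0],
    [0.045,0,0,-0.001,0,0,0],
    [0.045,0,0,-0.001,0,0,0],
    [0.045,0,0,-0.001,0,0,0],
  ],
)

```text
clock: 10.73
eef_pos: [0.5723, -0.0734, 0.0439]
tcp_rot: [[0.965, 0.263, -0.0], [0.263, -0.965, 0.0], [-0.0, -0.0, -1.0]]
wrist_force: [0.3, 0.7, 0.9]
grip_width: 0.0443
```

>>> servo_tool(
  series=[
    [0.045,0,0,-0.015,0,0,0],
    [0.045,0,0,-0.035,0,0,0],
    [0.045,0,0,-0.06,0,0,0],
    [0.045,0,0,-0.09,0,0,0],
    [0.045,0,0,-0.1,0,0,0],
    [0.045,0,0,-0.1,0,0,0],
  ],
)

```text
clock: 11.23
eef_pos: [0.5745, -0.0737, 0.1469]
tcp_rot: [[0.965, 0.263, 0.007], [0.263, -0.965, -0.001], [0.006, 0.002, -1.0]]
wrist_force: [-0.1, 0.5, -0.2]
grip_width: 0.0444
```

Run:
```python
from h import *
c=camera("scene");s=c["color"]; crop(s,280,130,380,270,4.2,"pics/s13.png")
go([.560,-.031,.14],15)
```

```text
shift [-0.0013 -0.0444  0.0048] rot [ 0.05 -0.13  0.23] | t 11.28 pos [ 0.5729 -0.0735  0.1448] wf [ 0.84  0.98 -1.49] grip 0.0449
```

View pics/s13.png

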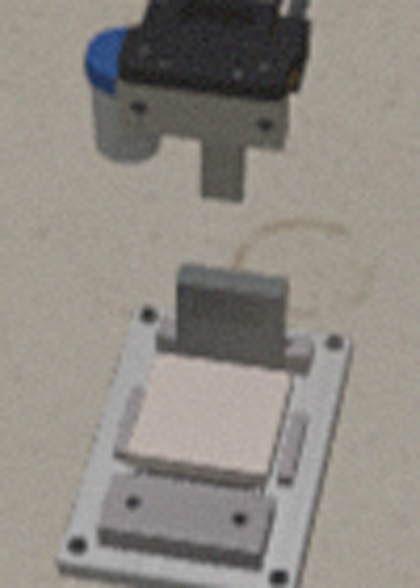

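The spacer stands upright in the gap, released (scene ≈ (335,206)). To keep the 188 mm gripper body away from the tall spacer, I'll turn the gripper 90° and press slightly off-centre, away from it.

Run:
```python
from h import *
print(np.round(telemetry.get_obs()["qpos"],3))
go([.5587,-.0229,.14],-75)
for n,p,z in (("pot",(444,161),.066),("beaker",(391,329),.0),): print(n,ray(camera("top"),p,z)[0].round(3))
```

```text
[ 0.074  0.567  0.024  1.72  -0.017  0.852 -1.199]
shift [-0.0004 -0.0526  0.0048] rot [-7.000e-02 -1.400e-01  9.023e+01] | t 11.28 pos [ 0.5729 -0.0735  0.1448] wf [ 0.84  0.98 -1.49] grip 0.0449
pot [ 0.708 -0.228  0.066]
beaker [ 0.368 -0.126  0.   ]
```

Run:
```python
from h import *
c=camera("top"); a=np.radians(14.7)
T=np.array([[np.cos(a),np.sin(a)],[np.sin(a),-np.cos(a)]])
for n,p in (("plate +x left",(165,150)),("plate +x notch",(240,140)),("+x2",(335,130)),("plate -x left",(210,370)),("-x right",(290,355)),("rod end low",(385,335)),("rod left",(300,340))):
    for z in (.23,.257):
        q=ray(c,(290+(p[0]+.5)/5-.5,170+(p[1]+.5)/5-.5),z)[0,:2]-[.5718,-.0768]; print(n,z,(T.T@q*1000).round(0))
```

```text
plate +x left 0.23 [ 42. -89.]
plate +x left 0.257 [ 36. -91.]
plate +x notch 0.23 [ 39. -64.]
plate +x notch 0.257 [ 33. -67.]
+x2 0.23 [ 35. -33.]
+x2 0.257 [ 29. -37.]
plate -x left 0.23 [-32. -93.]
plate -x left 0.257 [-35. -94.]
-x right 0.23 [-34. -66.]
-x right 0.257 [-37. -69.]
rod end low 0.23 [-35. -35.]
rod end low 0.257 [-38. -39.]
rod left 0.23 [-30. -62.]
rod left 0.257 [-33. -65.]
```

Body is symmetric (±38 mm), and turning to yaw 105° keeps joint 7 mid-range.

>>> servo_tool(
  series=[
    [0.0,0,-0.02,0,0,0,-7],
    [0.0,0,-0.04,0,0,0,-14],
    [0.0,0,-0.053,0,0,0,-21],
    [0.0,0,-0.053,0,0,0,-28],
    [0.0,0,-0.053,0,0,0,-35],
    [0.0,0,-0.053,0,0,0,-42],
    [0.0,0,-0.053,0,0,0,-49],
    [0.0,0,-0.053,0,0,0,-52],
  ],
  force=20,
)

```text
clock: 12.1
eef_pos: [0.5572, -0.0224, 0.1421]
tcp_rot: [[0.382, 0.924, -0.004], [0.924, -0.382, 0.001], [-0.001, -0.004, -1.0]]
wrist_force: [0.2, 0.2, -0.4]
grip_width: 0.0008
```

>>> servo_tool(
  series=[
    [0.0,0,0,0,0,0,-7],
    [0.0,0,0,0,0,0,-14],
    [0.0,0,0,0,0,0,-21],
    [0.0,0,0,0,0,0,-28],
    [0.0,0,0,0,0,0,-35],
    [0.0,0,0,0,0,0,-38],
    [0.0,0,0,0,0,0,-38],
    [0.0,0,0,0,0,0,-38],
  ],
)

```text
clock: 12.77
eef_pos: [0.5575, -0.0224, 0.1426]
tcp_rot: [[-0.261, 0.965, -0.003], [0.965, 0.261, 0.001], [0.001, -0.003, -1.0]]
wrist_force: [0.1, 0.4, -0.7]
grip_width: 0.0006
```

Run:
```python
from h import *
go([.5585,-.0219,.07],105)
c=camera("scene");s=c["color"]; crop(s,260,110,400,270,3.7,"pics/s14.png")
go([.5585,-.0219,.07],105)
```

```text
shift [0.0001 0.0013 0.0726] rot [-0.15 -0.08  0.13] | t 12.77 pos [ 0.5575 -0.0224  0.1426] wf [ 0.12  0.37 -0.75] grip 0.0006
shift [0.0002 0.001  0.0729] rot [-0.12 -0.06  0.14] | t 12.82 pos [ 0.5577 -0.0224  0.1429] wf [0.18 0.07 0.83] grip 0.0004
```

View pics/s14.png

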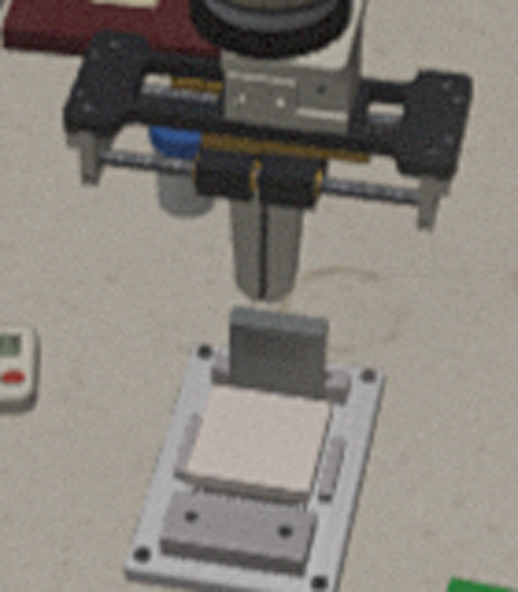

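>>> servo_tool(
  series=[
    [0.0,0,0.001,0.02,0,0,0],
    [0.0,0,0.001,0.045,0,0,0],
    [0.0,0,0.001,0.065,0,0,0],
    [0.0,0,0.001,0.08,0,0,0],
    [0.0,0,0.001,0.09,0,0,0],
    [0.0,0,0.001,0.09,0,0,0],
  ],
)

```text
clock: 13.32
eef_pos: [0.5576, -0.022, 0.0518]
tcp_rot: [[-0.262, 0.965, -0.005], [0.965, 0.262, -0.0], [0.001, -0.005, -1.0]]
wrist_force: [0.2, -0.7, -0.9]
grip_width: 0.0005
```

Run:
```python
from h import *
c=camera("scene");s=c["color"]; crop(s,260,130,400,270,4.2,"pics/s15.png")
go([.5585,-.0219,.023],105)
```

```text
shift [ 0.     -0.0001  0.0302] rot [-0.12 -0.04  0.22] | t 13.37 pos [ 0.5587 -0.0219  0.0531] wf [-0.1  -0.04 -0.1 ] grip 0.0005
```

View pics/s15.png

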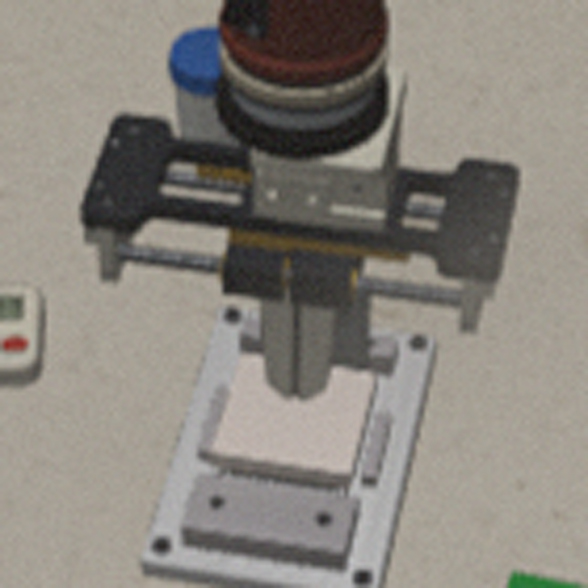

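Tips are above the tile, clear of the spacer (scene ≈ (331,223)). Descending further.

>>> servo_tool(
  series=[
    [0.0,0,0,0.008,0,0,0],
    [0.0,0,0,0.016,0,0,0],
    [0.0,0,0,0.022,0,0,0],
    [0.0,0,0,0.025,0,0,0],
    [0.0,0,0,0.026,0,0,0],
    [0.0,0,0,0.027,0,0,0],
    [0.0,0,0,0.027,0,0,0],
  ],
)

```text
clock: 13.95
eef_pos: [0.5595, -0.022, 0.0271]
tcp_rot: [[-0.263, 0.965, 0.0], [0.965, 0.263, 0.0], [0.0, 0.0, -1.0]]
wrist_force: [1.0, 0.2, 0.7]
grip_width: 0.0003
```

>>> servo_tool(
  series=[
    [0.0,0,0,0.001,0,0,0],
    [0.0,0,0,0.002,0,0,0],
    [0.0,0,0,0.002,0,0,0],
  ],
)

```text
clock: 14.2
eef_pos: [0.5594, -0.0221, 0.0251]
tcp_rot: [[-0.263, 0.965, 0.0], [0.965, 0.263, 0.0], [0.0, 0.0, -1.0]]
wrist_force: [-0.5, 0.0, -0.4]
grip_width: 0.0005
```

>>> servo_tool(
  series=[
    [0.0,0,0,0.001,0,0,0],
    [0.0,0,0,0.002,0,0,0],
    [0.0,0,0,0.002,0,0,0],
  ],
)

```text
clock: 14.45
eef_pos: [0.5595, -0.0221, 0.0233]
tcp_rot: [[-0.263, 0.965, 0.0], [0.965, 0.263, -0.0], [-0.0, 0.0, -1.0]]
wrist_force: [-1.1, -0.3, 2.3]
grip_width: 0.0005
```

>>> servo_tool(
  series=[
    [0.0,0,0,0.001,0,0,0],
    [0.0,0,0,0.002,0,0,0],
    [0.0,0,0,0.002,0,0,0],
  ],
)

```text
clock: 14.7
eef_pos: [0.5596, -0.022, 0.0212]
tcp_rot: [[-0.263, 0.965, 0.0], [0.965, 0.263, 0.0], [-0.0, 0.0, -1.0]]
wrist_force: [-0.4, 0.1, 4.9]
grip_width: 0.0006
```

>>> servo_tool(
  series=[
    [0.0,0,0,0.001,0,0,0],
    [0.0,0,0,0.002,0,0,0],
    [0.0,0,0,0.002,0,0,0],
  ],
)

```text
clock: 14.95
eef_pos: [0.5595, -0.022, 0.0191]
tcp_rot: [[-0.263, 0.965, 0.0], [0.965, 0.263, 0.0], [-0.0, 0.0, -1.0]]
wrist_force: [-0.5, -0.1, 4.9]
grip_width: 0.0005
```

>>> servo_tool(
  series=[
    [0.0,0,0,0.001,0,0,0],
    [0.0,0,0,0.0015,0,0,0],
    [0.0,0,0,0.0015,0,0,0],
  ],
)

```text
clock: 15.2
eef_pos: [0.5596, -0.022, 0.0184]
tcp_rot: [[-0.263, 0.965, 0.001], [0.965, 0.263, -0.0], [-0.0, 0.0, -1.0]]
wrist_force: [-2.3, 0.4, 8.8]
grip_width: 0.0003
```

>>> servo_tool(
  series=[
    [0.0,0,0,0.0005,0,0,0],
    [0.0,0,0,0.0005,0,0,0],
    [0.0,0,0,0.0005,0,0,0],
    [0.0,0,0,0.0005,0,0,0],
  ],
)

```text
clock: 15.53
eef_pos: [0.5596, -0.022, 0.0184]
tcp_rot: [[-0.263, 0.965, 0.001], [0.965, 0.263, -0.001], [-0.001, 0.001, -1.0]]
wrist_force: [-2.9, 0.3, 13.1]
grip_width: 0.0004
```

Run:
```python
from h import *
c=camera("scene");s=c["color"]; crop(s,280,190,370,280,6.5,"pics/s16.png")
go([.5595,-.022,.0178],105)
t=camera("top")["color"]; crop(t,280,170,420,290,5,"pics/t16.png")
go([.5595,-.022,.0178],105)
```

```text
shift [ 0.0001 -0.0001  0.0006] rot [0.03 0.04 0.23] | t 15.58 pos [ 0.5596 -0.022   0.0184] wf [-2.96  0.15 12.21] grip 0.0005
shift [ 0.     -0.0001  0.0006] rot [0.04 0.04 0.23] | t 15.63 pos [ 0.5596 -0.022   0.0184] wf [-3.27 -0.62 12.95] grip 0.0004
```

View pics/s16.png

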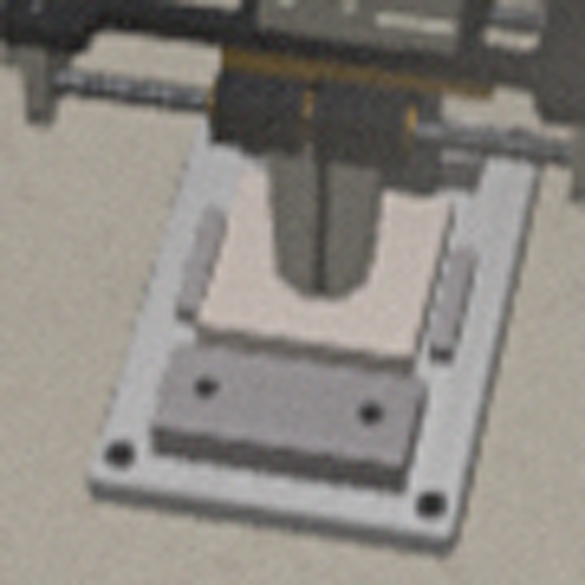

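View pics/t16.png

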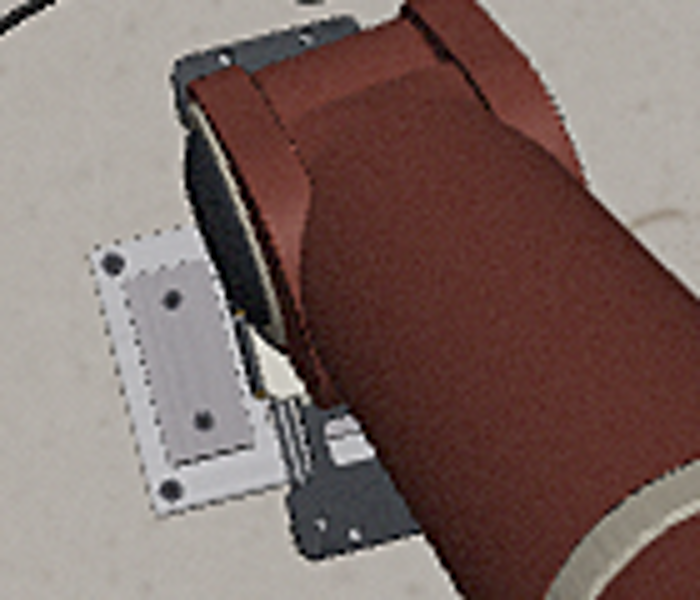

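Run:
```python
from h import *
c=camera("scene"); 
def jf(p):
    d=(np.array(p)[:,:2]-[.5608,-.0306]); a=np.radians(15); return (np.c_[d@[np.cos(a),np.sin(a)],d@[-np.sin(a),np.cos(a)]]*1000).round(1)
px=lambda L:[(280+(a+.5)/6.5-.5,190+(b+.5)/6.5-.5) for a,b in L]
for z in(.030,.036): print(z,jf(ray(c,px([(197,328),(418,358),(452,200)]),z)))
print("thick stop inner top edge",jf(ray(c,px([(180,347),(425,380)]),.03)))
s=c["color"]; crop(s,330,195,370,235,12,"pics/s17.png")
print("lowest spacer/gripper: contact normal fz avg",np.mean([telemetry.get_obs()["wrist_force"]],0))
```

```text
0.03 [[ 36.7  38.7]
 [-33.4  37. ]
 [-31.8 -33.1]]
0.036 [[ 35.5  44.1]
 [-34.2  42.4]
 [-32.6 -27.3]]
thick stop inner top edge [[ 40.2  47.7]
 [-37.1  45.6]]
lowest spacer/gripper: contact normal fz avg [-2.24484927 -0.34707616 11.36768271]
```

View pics/s17.png

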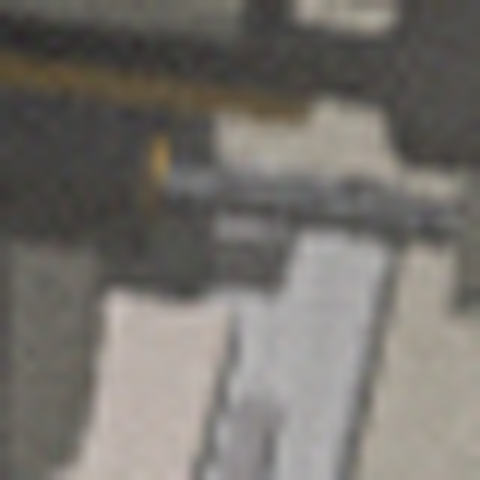

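The tile's seen edges fit z = 0.030 (flush) and y ≈ 0 in the jig. The force rose to 12–13 N with no further travel, so the tile is on the hard stop. Handing in.

```bash
python3 -c "
from workcell import env
print(env.job_done())"
```

```text
the job is handed in; nothing more can be done
None
```

I put the grey spacer into the gap by the thin stop, let go of it, then pressed the white tile down with the closed fingertips and handed in while still pressing. No verdict was reported.

**Spacer:** it met the base plate at the expected height with about 5 N. After release it stood upright in the gap in the picture. During the final press it was mostly hidden behind the gripper, so I did not see it fully again. I turned the gripper 90° and pressed 9 mm off the tile's centre to keep the body clear of it.

**Tile:** the fingertips met it at about the expected height and stopped after about 6 mm of travel. Force rose to 12–13 N with no further movement, so it is on the hard stop. The image fit a flush top (z ≈ 30 mm) and a position near the jig's middle. The tile's tilt was not measured separately.

**Disagreements:**
- **Fingertip height:** the fingertips were about 30 mm higher than the reported tool position and nose length imply. I saw it in the pictures and confirmed it when the jaws closed empty above the spacer. I corrected for this in the grasp, placing and pressing.
- **Scene camera:** the last jig measurement in the scene view was about 3.5 mm off in y. I allowed for it using the thick stop's edge.
- **Sideways force:** about 2–3 N showed on the wrist during the press. I took it as friction on the tile, but could not rule out another contact.

I kept the moves away from the flask, beaker and sample pot, but did not measure them again at the end.

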